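# Put the wiring parts away in the drop-front chest

### The job

Put the loose parts away in the grey drop-front chest: fold its front door all the way down, pull the drawer out to its stop, put every loose circuit breaker in the drawer's left bay and every round junction box in its right bay (left and right as the robot faces the chest), flat on the bay's floor. Then push the drawer fully home and fold the door up until it is shut; move the drawer only while the door is all the way down, and leave the other things on the bench where they are.

Things in the scene. Friction and masses are not known exactly. Their poses are not given: they have to be found in the camera images.
- chest: fixed grey parts chest, 300 wide x 242 deep x 146 tall, bottom-hinged front door, one drawer behind it. Origin on the bench below the hinge line, mid-width; x points into the chest (away from the robot), y to the robot's left. The top panel (138 to 146 high) starts 85 mm behind the hinge line; in front of it the chest is open above, side cheeks 85 mm high. A meter is fixed on top.
- door (a joint): angle of the door, rad: 0 upright and shut, 1.55 folded down level towards the robot (its stop). It may start a little ajar. Friction in the hinge keeps it wherever it is left; it takes about 2 to 5 N at its bar to move it either way.
- door_hinge (a point): on the door's hinge axis, midway across, 35 mm above the bench; the axis runs along the chest's y. The door is a panel 290 wide, 12 thick, reaching 111 mm from the axis.
- door_bar (a point): middle of the door's bow handle: round bar, 10 mm diameter, 130 long, parallel to the hinge, in the door's plane, 151 mm from the axis, 40 mm beyond the panel's free edge, on two end legs. 186 mm above the bench when shut, 38 mm when folded down (door at 1.55). A vertical gripper can hold it all along the arc, the bar turning between the pads.
- drawer (a joint): how far the drawer is out, m: 0 fully home, 0.15 at its stop; slides towards the robot along the chest's -x with about 1.5 N of friction. It clears the door only when the door is all the way down.
- drawer_bar (a point): middle of the drawer's handle: round bar, 10 mm diameter, 100 long across the chest, 122 mm above the bench, 40 mm in front of the drawer's front panel (top edge 130 mm above the bench), stand-offs 90 mm apart. With the drawer home the bar is 18 mm behind the hinge line, 67 mm in front of the chest's top panel.
- left_bay (a point): centre of the floor of the drawer's left bay (seen from the robot, chest +y); moves with the drawer, axes as the chest's. Each bay is 148 long (x) x 126 wide (y) inside; floor 60 mm above the bench; side, divider and back walls 22 high, 4 thick; front panel 70 high. At the drawer's stop the whole bay is clear of the top panel. Things up to 75 mm tall pass under the top.
- right_bay (a point): the same for the right bay (towards the chest's -y).
- breaker_a: a two-pole circuit breaker, white plastic, grey seams, black toggle bar on top: 85 long (own x) x 36 wide (own y) x 65 tall (own z), standing on its back; the top 20 mm is a nose 45 long in x, full width. Origin at the centre of the 85 x 36 x 65 block, 32.5 mm above what it stands on. About 200 g. May be absent.
- breaker_b: a two-pole circuit breaker, white plastic, grey seams, black toggle bar on top: 85 long (own x) x 36 wide (own y) x 65 tall (own z), standing on its back; the top 20 mm is a nose 45 long in x, full width. Origin at the centre of the 85 x 36 x 65 block, 32.5 mm above what it stands on. About 200 g. May be absent.
- jbox_a: a closed round junction box, white plastic with grey knock-outs round its side and a flat lid with two screws: 60 mm diameter, 45 mm tall, standing. Origin at its centre, 22.5 mm above what it stands on. About 120 g. May be absent.
- jbox_b: a closed round junction box, white plastic with grey knock-outs round its side and a flat lid with two screws: 60 mm diameter, 45 mm tall, standing. Origin at its centre, 22.5 mm above what it stands on. About 120 g. May be absent.
- tape_roll: bystander: black roll of tape lying flat, 70 diameter x 19; origin under its centre.
- screwdriver: bystander: screwdriver lying on the bench.
- spray_can: bystander: can, 60 diameter x 150 tall, standing; origin under its centre.
- screw_cup: bystander: open grey cup, 72 diameter x 50 tall, standing; origin under its centre.
- wall_switch: bystander: white wall switch, 80 x 80 x 17, lying flat; origin under its centre.
There are look-alikes about, which are no part of the job. Leave any turquoise or yellow look-alike of the breaker_a alone. What is shaped like the breaker_b but red is not meant.

How it is judged (in metres and radians):
On the way, in this order (a step that is already met when the one before it is completed fails the run):
1. the door is folded all the way down (value of joint door above 1.45 rad), for 0.2 s.
2. the drawer is pulled out to its stop (value of joint drawer above 0.14 m), for 0.2 s.
3. every breaker lies in the left bay and every junction box in the right bay, let go and at rest, with the drawer out (x of breaker_a in the frame of left_bay between -0.06 and 0.06 m and y of breaker_a in the frame of left_bay between -0.055 and 0.055 m and z of breaker_a in the frame of left_bay between 0 and 0.045 m and x of breaker_b in the frame of left_bay between -0.06 and 0.06 m and y of breaker_b in the frame of left_bay between -0.055 and 0.055 m and z of breaker_b in the frame of left_bay between 0 and 0.045 m and x of jbox_a in the frame of right_bay between -0.06 and 0.06 m and y of jbox_a in the frame of right_bay between -0.055 and 0.055 m and z of jbox_a in the frame of right_bay between 0 and 0.045 m and x of jbox_b in the frame of right_bay between -0.06 and 0.06 m and y of jbox_b in the frame of right_bay between -0.055 and 0.055 m and z of jbox_b in the frame of right_bay between 0 and 0.045 m and linear speed of each of breaker_a, breaker_b, jbox_a, jbox_b below 0.05 m/s and contact force between the fingers and breaker_a below 0.5 N and contact force between the fingers and breaker_b below 0.5 N and contact force between the fingers and jbox_a below 0.5 N and contact force between the fingers and jbox_b below 0.5 N and value of joint drawer above 0.09 m), for 0.2 s.
4. the drawer is pushed home (value of joint drawer below 0.012 m), for 0.2 s.
5. the door is folded up and shut (value of joint door below 0.07 rad), for 0.2 s.
At the end, for the whole second after the job is handed in: Door shut (below 0.07 rad), drawer home (within 12 mm), every breaker present in the left bay and every junction box in the right bay: centre within 60 mm (x) and 55 mm (y) of the bay's centre and less than 45 mm above its floor, all at rest (x of breaker_a in the frame of left_bay between -0.06 and 0.06 m and y of breaker_a in the frame of left_bay between -0.055 and 0.055 m and z of breaker_a in the frame of left_bay between 0 and 0.045 m and x of breaker_b in the frame of left_bay between -0.06 and 0.06 m and y of breaker_b in the frame of left_bay between -0.055 and 0.055 m and z of breaker_b in the frame of left_bay between 0 and 0.045 m and x of jbox_a in the frame of right_bay between -0.06 and 0.06 m and y of jbox_a in the frame of right_bay between -0.055 and 0.055 m and z of jbox_a in the frame of right_bay between 0 and 0.045 m and x of jbox_b in the frame of right_bay between -0.06 and 0.06 m and y of jbox_b in the frame of right_bay between -0.055 and 0.055 m and z of jbox_b in the frame of right_bay between 0 and 0.045 m and linear speed of each of breaker_a, breaker_b, jbox_a, jbox_b below 0.05 m/s and value of joint drawer below 0.012 m and value of joint door below 0.07 rad); the robot touches nothing.
It fails at once if the drawer is moved out (over 25 mm) while the door is not folded down (under 1.25 rad) (value of joint drawer above 0.025 m and value of joint door below 1.25 rad).
It fails at once if another thing on the bench is moved more than 5 cm (distance of any of tape_roll, screwdriver, spray_can, screw_cup, wall_switch from where it was at the start of the episode above 0.05 m).
Of breaker_a, breaker_b, jbox_a, jbox_b only 3 to 4 are there at a start; the rules pass over those that are not, and their reading is None.
At some moment in a run one of breaker_a, breaker_b, jbox_a, jbox_b may be knocked a few centimetres aside while the robot is not near it.
Once in a run the grip may slacken for a moment while it holds something.
It also fails if it takes over 210 s, if anything falls off the work surface, if the arm or the gripper's body presses on something with over 40 N, if the wrist force passes 120 N, or if a joint passes its speed limit or range.

### The arm

A 6-joint arm with a two-finger parallel gripper is mounted at the origin on the work surface. World frame = base frame: x ahead of the robot, y to its left, z up, the work surface at z = 0. Lengths are in mm, angles in rad, forces in N, time in s.
With the tool pointing down it reaches from about 300 to 875 mm from the base axis. Payload 6.4 kg.
Tool frame: the origin (TCP) lies at the centre of the arm's flange, where the gripper is bolted on; the fingertips stand 173 mm ahead of it and the grasp point (between the pads) lies 155 mm ahead of it; z points along the fingers, y is the line along which they close (so a half turn about z gives the same grasp; the last joint's range is limited). The gripper opens to 85 mm and grips with 20 to 120 N. Pads are 22 mm wide; open, the fingers measure 114 mm over their backs; the gripper's body (76 mm by 85 mm) begins 54 mm behind the grasp point. The pads swing forward as they close: fully open they stand 13 mm farther back than shut.
Start: joints at [-1.425, 0.181, 1.607, -0, 1.354, -0.206], TCP at [198.155, -539.794, 404.688] pointing down, gripper open.
Joint ranges: [-2.99, 2.99], [-0.89, 2.07], [0.3, 2.58], [-1.14, 4.28], [0, 2.63], [-3.12, 3.12]. Speed limits (rad/s): [2.57, 2.57, 3.01, 3.14, 3.14, 3.14].

### API

Orientations are given as a rotation vector (axis times angle).
In Python, from rig import ctrl, cams, sign_off gives the robot as it stands.
- The arm moves only by the shell command python3 -m jog 'ROWS' [OPENING]. ROWS is JSON, a list that holds one entry, the list of rows, each a list of 4 numbers: the shift along the world's x, y, z in mm, then the turn about the world's z in degrees. In form: [[[dx, dy, dz, spin], ...]]. A call has exactly 8 rows; each row shifts and turns the commanded pose from where the row before left it; what a row does not reach is not made up. A row lasts 1/12 s, in which the tool goes at most 41.7 mm and 7.16 degrees, less where a joint would pass 70% of its speed; a pose out of reach is approached as far as the arm can. A call with a gripper value outside its range is refused whole. OPENING is the finger opening in mm, from 0 to 85.4, set as the call begins (- or left out, the last holds). The fingers move at their own pace and stop on an object; the grip force is fixed at half the most. Time passes only in rows, so rows that do not move let the fingers close, or fill a call up. It gives the time, the measured TCP pose, the force, the opening and the grip force at its end, in the units of the state.
- ctrl.state(): the state, without advancing time (a new reading comes with each control period).
- cams.snapshot(name): name is "scene" or "top" or "wrist"; returns (picture, depth): 420x560x3 uint8, red, green, blue; 420x560 float32, mm along the optical axis (not along the pixel's ray), 0 where there is no reading.
- cams.get_calibration(name): a dict with "fx", "fy", "cx", "cy" (pixels), "T" (4x4, takes a point from camera to world coordinates); the wrist camera has in their place "mount" (4x4, takes a point from camera to tool coordinates, whose origin is the TCP and whose axes are the flange's). Camera axes: x right, y up, looking along -z (the intrinsics and any distortion apply to the point x, -y, -z); pixel columns grow to the right and rows downward; lengths in mm; the calibration is good to about 2 mm. The wrist camera is an equidistant fisheye: a pixel r from the principal point sees the ray r / f radians off the axis. A picture is of the moment at which its call begins: read the wrist's pose just before it. get_calibration takes no time and is no camera call.
- sign_off(): hands the job in; it is judged then, once.
Trained networks look in the newest picture that a camera, given by its name, has taken for a name from the list of things; names that differ only in an ending like _2 or _b are one class to them, and where a whole thing is asked for, a point or a joint stands for the part that bears it (a point fixed in the world has none). Each returns a list of dicts, best first, with "confidence" (0 to 1); they miss things now and then, are a little off and sometimes report something else, mostly with a low value. They report only what shows in the picture. A call takes as long as a camera call. They do not tell look-alikes from the thing itself.
- cams.spot_in(query, camera): "point" ([x, y, z] in mm, in world coordinates, good to about 4 mm: the middle of the surface that is visible of it).
- cams.cut_out(query, camera): "mask" (420x560 bool, what is visible of it).
The state is a dict: "time_s": time; "joints": joint angles; "joint_vel": joint speeds; "effort": joint torques, N m; "tool_pos": TCP position; "tool_rot": TCP orientation; "wrist_force": force on the tool from outside, world axes, zero at the start; "ft_torque": the same for the moment, N m; "finger_gap": finger opening in mm; "grip_force": force on a finger pad.
Only numpy, scipy, OpenCV 4.12 (cv2) and the standard library are available. Lean on these libraries where they do the work, as an engineer would, in place of code of your own. Each camera call takes 0.05 s, during which the arm holds its last target. There are 200 camera calls.

## Working session

There is one attempt and no reset: what is moved stays moved. The work goes in short steps, Python scripts to look and compute and a shell command to move; the robot and the scene stay as the last step left them, time stands still between calls to the robot, and variables do not carry over. Pictures are saved under pics/ and viewed, at most 14 in all, crops included, and the job is handed in when it is done.

```bash
ls; mkdir -p pics; cat > h.py <<'E'
import numpy as np, cv2
from rig import ctrl, cams, sign_off
from scipy.spatial.transform import Rotation as R
def pts(cam, depth):
    c=cams.get_calibration(cam); v,u=np.mgrid[0:420,0:560]
    P=np.stack([(u-c['cx'])/c['fx']*depth,-(v-c['cy'])/c['fy']*depth,-depth,np.ones_like(depth)],-1)
    return (P@np.array(c['T']).T)[...,:3]
def save(name,img,crop=None,s=1):
    if crop: img=img[crop[0]:crop[1],crop[2]:crop[3]]
    cv2.imwrite('pics/'+name,cv2.resize(img[...,::-1],None,fx=s,fy=s,interpolation=cv2.INTER_CUBIC))
E
python3 - <<'E'
from h import *
for c in ('scene','top'):
    im,d=cams.snapshot(c); save(c+'0.png',im,s=1.4); np.save(c+'0.npy',d)
    print(c,np.round(np.array(cams.get_calibration(c)['T']),2).tolist())
    for q in ('breaker_a','jbox_a','chest','door_bar','drawer_bar','tape_roll','screwdriver','spray_can','screw_cup','wall_switch','door'):
        print(q,[(np.round(x['point']).tolist(),round(x['confidence'],2)) for x in cams.spot_in(q,c)])
s=ctrl.state();print(s['time_s'],s['tool_rot'])
E
```

```text
pics
scene [[-0.74, -0.5, 0.45, 1326.96], [0.67, -0.57, 0.47, 799.09], [0.02, 0.65, 0.76, 1421.88], [0.0, 0.0, 0.0, 1.0]]
breaker_a [([499.0, -227.0, 42.0], 0.81), ([325.0, -300.0, 47.0], 0.72), ([438.0, 186.0, 47.0], 0.61), ([457.0, 300.0, 49.0], 0.57), ([475.0, -339.0, 39.0], 0.55)]
jbox_a [([612.0, -328.0, 45.0], 0.65), ([613.0, 309.0, 46.0], 0.63)]
chest [([804.0, 16.0, 142.0], 0.57)]
door_bar [([647.0, -10.0, 114.0], 0.88)]
drawer_bar [([721.0, -17.0, 124.0], 0.75)]
tape_roll [([510.0, 476.0, 18.0], 0.66)]
screwdriver [([322.0, -463.0, 21.0], 0.43), ([533.0, -490.0, 34.0], 0.16)]
spray_can [([640.0, 459.0, 122.0], 0.95), ([716.0, -15.0, 128.0], 0.22)]
screw_cup [([533.0, -489.0, 31.0], 0.86), ([510.0, 474.0, 17.0], 0.41)]
wall_switch []
door [([646.0, -14.0, 112.0], 0.82)]
top [[-0.0, 0.99, -0.13, 383.94], [-1.0, -0.01, -0.02, -17.63], [-0.03, 0.13, 0.99, 1315.81], [0.0, 0.0, 0.0, 1.0]]
breaker_a [([489.0, -231.0, 62.0], 0.93), ([320.0, -310.0, 45.0], 0.85), ([426.0, 174.0, 45.0], 0.84), ([440.0, 288.0, 51.0], 0.78), ([458.0, -343.0, 46.0], 0.56)]
jbox_a [([601.0, 298.0, 44.0], 0.74), ([602.0, -331.0, 44.0], 0.62), ([632.0, -34.0, 149.0], 0.49)]
chest [([761.0, -30.0, 143.0], 0.7)]
door_bar [([635.0, -32.0, 145.0], 0.55)]
drawer_bar [([713.0, -31.0, 83.0], 0.95), ([762.0, -30.0, 146.0], 0.48)]
tape_roll [([709.0, -32.0, 84.0], 0.75), ([509.0, 470.0, 18.0], 0.65), ([600.0, -330.0, 46.0], 0.55)]
screwdriver [([323.0, -469.0, 20.0], 0.94)]
spray_can [([612.0, 438.0, 135.0], 0.79)]
screw_cup [([535.0, -499.0, 23.0], 0.94)]
wall_switch [([361.0, -144.0, 16.0], 0.74), ([707.0, -32.0, 86.0], 0.59)]
door [([634.0, -29.0, 144.0], 0.79)]
1.2 [-3.09305957e+00 -5.49799675e-01  1.53685257e-05]
```

View pics/top0.png

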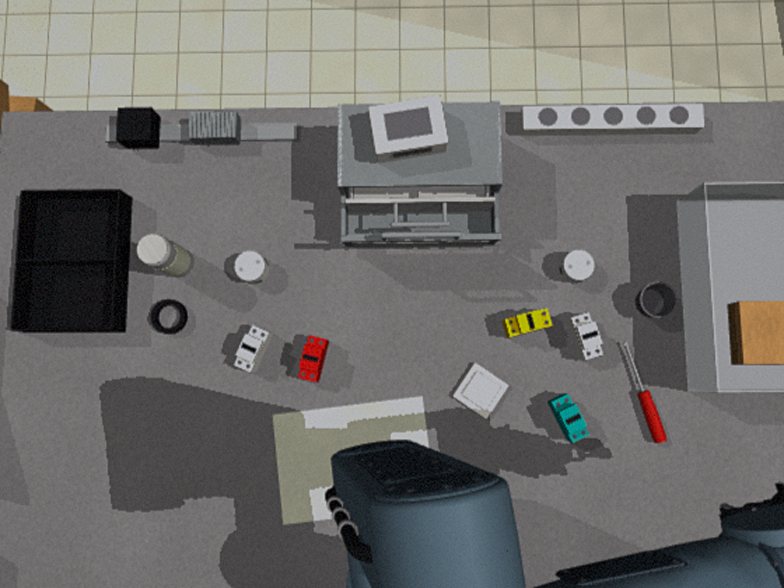

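View pics/scene0.png

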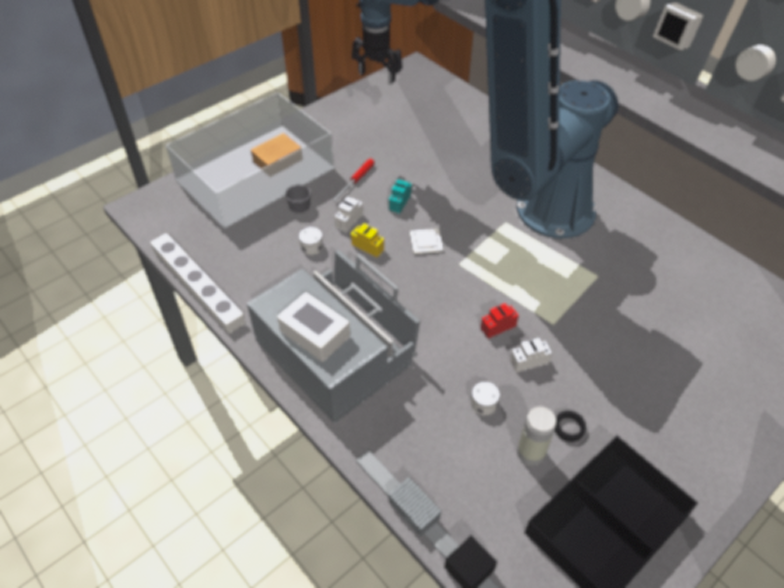

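Both frames show two white breakers, at top-view (252,348) and (588,336), and two jboxes at (250,267) and (578,266). The look-alikes are red (313,358), yellow (528,322) and turquoise (570,418). The round white spray-can cap at (155,250) and the wall switch at (480,390) are also not wanted. The door stands a little ajar.

```bash
cat >> h.py <<'E'
def top_pose(P,sel,zlo,zhi):
    z=P[...,2]; m=sel&(z>zlo)&(z<zhi); q=P[m][:,:2].astype(np.float32)
    r=cv2.minAreaRect(q); return np.round(q.mean(0),1),np.round(r[0],1),np.round(r[1],1),round(r[2],1),len(q)
E
python3 - <<'E'
from h import *
im,d=cams.snapshot('top'); P=pts('top',d); x,y,z=P[...,0],P[...,1],P[...,2]
for n,c in dict(bL=(440,288),bR=(458,-343),jL=(601,298),jR=(602,-331)).items():
    near=np.hypot(x-c[0],y-c[1])<62
    zt=np.percentile(z[near],98)
    print(n,'ztop',round(zt,1),'top',top_pose(P,near,zt-8,zt+5),'all',top_pose(P,near,15,90))
near=(x>650)&(x<1000)&(abs(y+30)<170)
print('top panel',top_pose(P,near,136,151))
m=near&(z>136)&(z<151)
# front edge of top panel: min x per y
ys=np.arange(-150,90,20); e=[(yy,round(float(x[m&(abs(y-yy)<4)].min()),1)) for yy in ys if (m&(abs(y-yy)<4)).any()]
print(e); print('fit',np.polyfit(*zip(*e),1))
# door
dm=(x>560)&(x<700)&(abs(y+30)<160)
for lo in range(60,200,10):
    k=dm&(z>lo)&(z<lo+10); 
    if k.sum()>5: print(lo,k.sum(),np.round(x[k].mean(),1),np.round(y[k].min()),np.round(y[k].max()))
crop=np.hstack([im[220:290,150:240],im[210:280,390:480]]); save('crop1.png',crop,s=4)
E
```

```text
bL ztop 66.9 top (array([443.6, 293.4], dtype=float32), array([443.5, 293.6]), array([37.4, 44.9]), 66.2, 231) all (array([443.1, 290.6], dtype=float32), array([444., 294.]), array([38.7, 85.2]), 64.7, 523)
bR ztop 67.1 top (array([ 465., -349.], dtype=float32), array([ 465. , -349.1]), array([44.4, 37.5]), 15.5, 234) all (array([ 464., -346.], dtype=float32), array([ 465.1, -349.1]), array([85.7, 38.2]), 15.7, 547)
jL ztop 47.9 top (array([605.3, 301.1], dtype=float32), array([605.6, 301.1]), array([58.4, 56.9]), 12.6, 347) all (array([603.9, 298.7], dtype=float32), array([605.8, 300. ]), array([58.8, 58.7]), 8.7, 420)
jR ztop 47.7 top (array([ 602.4, -339.2], dtype=float32), array([ 602.4, -339.4]), array([59.9, 55.7]), 86.7, 365) all (array([ 600.8, -336.5], dtype=float32), array([ 601.3, -339.1]), array([60.3, 57.8]), 86.7, 435)
top panel (array([799.8, -40.1], dtype=float32), array([800.6, -31.4]), array([184.1, 300.3]), 0.5, 4902)
[(np.int64(-150), 734.8), (np.int64(-130), 734.8), (np.int64(-110), 734.2), (np.int64(-90), 735.0), (np.int64(-70), 733.9), (np.int64(-50), 733.2), (np.int64(-30), 734.0), (np.int64(-10), 733.6), (np.int64(10), 733.6), (np.int64(30), 733.8), (np.int64(50), 732.9), (np.int64(70), 732.7)]
fit [-8.75874126e-03  7.33524650e+02]
60 57 655.8 -174.0 110.0
70 50 642.4 -182.0 114.0
80 141 665.8 -182.0 116.0
90 33 637.5 -164.0 115.0
100 50 635.2 -155.0 111.0
110 50 638.0 -175.0 92.0
120 301 661.5 -156.0 111.0
130 57 636.8 -175.0 110.0
140 375 636.5 -176.0 112.0
150 8 634.6 -160.0 83.0
180 170 632.8 -100.0 36.0
190 59 632.8 -100.0 31.0
```

View pics/crop1.png

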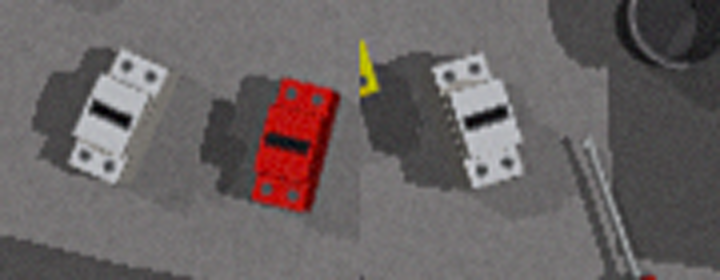

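The crop confirms both white breakers. Estimates: chest hinge at about (649,-32), yaw about 0.5°, door bar at (633,-32,186). Moving above the bar with the fingers closing along x.

```bash
for i in 1 2 3; do python3 -m jog '[[[18,21,0,2.92],[18,21,0,2.92],[18,21,0,2.92],[18,21,0,2.92],[18,21,0,2.92],[18,21,0,2.92],[18,21,0,2.92],[18,21,0,2.92]]]' 40; done
python3 - <<'E'
from h import *
s=ctrl.state();print(s['time_s'],s['tool_pos'],R.from_rotvec(s['tool_rot']).as_matrix().round(3).tolist())
im,d=cams.snapshot('top'); P=pts('top',d); x,y,z=P[...,0],P[...,1],P[...,2]
for q in ('door_bar','drawer_bar'): print(q,[(np.round(a['point']).tolist(),round(a['confidence'],2)) for a in cams.spot_in(q,'top')])
E
```

```text
time_s: 1.92
tool_pos: [342.8, -370.7, 404.8]
tool_rot: [2.916, 1.168, 0.0]
wrist_force: [0.1, -0.3, 0.1]
finger_gap: 39.9
grip_force: 0.0
time_s: 2.58
tool_pos: [486.9, -202.6, 404.9]
tool_rot: [2.619, 1.734, 0.0]
wrist_force: [-0.3, -0.2, 0.5]
finger_gap: 39.9
grip_force: 0.0
time_s: 3.25
tool_pos: [630.9, -34.6, 404.7]
tool_rot: [2.214, 2.229, -0.0]
wrist_force: [0.6, 0.2, -0.4]
finger_gap: 40.1
grip_force: 0.0
3.25 [630.92250053 -34.55224441 404.65422823] [[-0.007, 1.0, -0.0], [1.0, 0.007, -0.0], [-0.0, -0.0, -1.0]]
door_bar [([635.0, -39.0, 150.0], 0.95), ([713.0, 12.0, 104.0], 0.18)]
drawer_bar [([714.0, 13.0, 103.0], 0.77)]
```

```bash
python3 -m jog '[[[1,1,-8,0],[1,1,-8,0],[0,0,-8,0],[0,0,-8,0],[0,0,-8,0],[0,0,-8,0],[0,0,-8,0],[0,0,-8,0]]]' 40 && python3 -m jog '[[[0,0,0,0],[0,0,0,0],[0,0,0,0],[0,0,0,0],[0,0,0,0],[0,0,0,0],[0,0,0,0],[0,0,0,0]]]' 0
python3 - <<'E'
from h import *
H=np.array([649,35]);a=np.arange(0.106,1.551,(1.55-.106)/24)
p=np.c_[649-151*np.sin(a),35+151*np.cos(a)]
print(np.diff(p,axis=0).round(1).tolist())
E
```

```text
time_s: 4.07
tool_pos: [632.1, -34.0, 339.8]
tool_rot: [-2.217, -2.225, 0.0]
wrist_force: [-0.1, -0.4, 0.3]
finger_gap: 39.8
grip_force: 0.0
time_s: 4.73
tool_pos: [632.3, -33.8, 340.8]
tool_rot: [2.217, 2.226, 0.001]
wrist_force: [2.5, 0.3, -3.3]
finger_gap: 7.6
grip_force: 58.5
[[-9.0, -1.2], [-8.9, -1.8], [-8.8, -2.3], [-8.6, -2.8], [-8.4, -3.3], [-8.2, -3.8], [-8.0, -4.3], [-7.7, -4.8], [-7.4, -5.3], [-7.1, -5.7], [-6.7, -6.1], [-6.3, -6.5], [-5.9, -6.9], [-5.5, -7.2], [-5.1, -7.5], [-4.6, -7.8], [-4.1, -8.1], [-3.6, -8.3], [-3.1, -8.5], [-2.6, -8.7], [-2.1, -8.8], [-1.5, -9.0], [-1.0, -9.0], [-0.5, -9.1]]
```

```bash
python3 -m jog '[[[-9,0,-1.2,0],[-8.9,0,-1.8,0],[-8.8,0,-2.3,0],[-8.6,0,-2.8,0],[-8.4,0,-3.3,0],[-8.2,0,-3.8,0],[-8,0,-4.3,0],[-7.7,0,-4.8,0]]]' && python3 -m jog '[[[-7.4,0,-5.3,0],[-7.1,0,-5.7,0],[-6.7,0,-6.1,0],[-6.3,0,-6.5,0],[-5.9,0,-6.9,0],[-5.5,0,-7.2,0],[-5.1,0,-7.5,0],[-4.6,0,-7.8,0]]]'
```

```text
time_s: 5.4
tool_pos: [564.7, -34.0, 317.4]
tool_rot: [2.215, 2.224, 0.002]
wrist_force: [4.6, -0.8, 0.2]
finger_gap: 8.1
grip_force: 58.5
time_s: 6.07
tool_pos: [515.6, -34.2, 262.8]
tool_rot: [2.216, 2.225, -0.0]
wrist_force: [7.2, -5.5, -1.4]
finger_gap: 7.5
grip_force: 58.4
```

```bash
python3 -m jog '[[[-4.1,0,-8.1,0],[-3.6,0,-8.3,0],[-3.1,0,-8.5,0],[-2.6,0,-8.7,0],[-2.1,0,-8.8,0],[-1.5,0,-9,0],[-1,0,-9,0],[-0.5,0,-10,0]]]'; python3 -m jog '[[[0,0,-2,0],[0,0,0,0],[0,0,0,0],[0,0,0,0],[0,0,0,0],[0,0,0,0],[0,0,0,0],[0,0,0,0]]]'
python3 - <<'E'
from h import *
im,d=cams.snapshot('scene'); save('scene1.png',im,s=1.4)
E
```

```text
time_s: 6.73
tool_pos: [498.8, -34.4, 195.3]
tool_rot: [2.215, 2.224, 0.002]
wrist_force: [-14.1, 0.6, 79.8]
finger_gap: 7.7
grip_force: 72.9
time_s: 7.4
tool_pos: [498.8, -34.3, 194.8]
tool_rot: [2.214, 2.225, 0.001]
wrist_force: [-9.0, -0.5, 41.6]
finger_gap: 7.5
grip_force: 68.6
```

View pics/scene1.png

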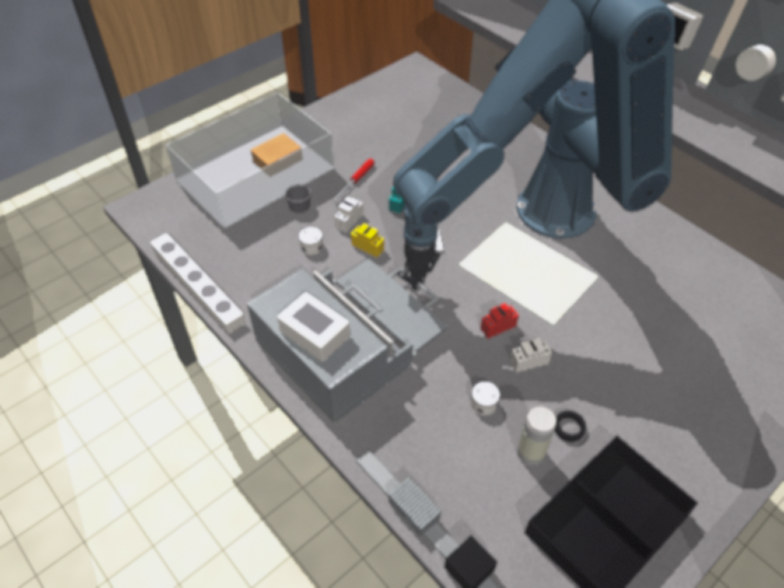

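Door is on its stop, with the panel level in the picture at (375,310). Next is the drawer bar.

```bash
python3 -m jog '[[[0,0,4,0],[0,0,0,0],[0,0,0,0],[0,0,15,0],[0,0,25,0],[0,0,25,0],[0,0,25,0],[0,0,25,0]]]' 30
python3 - <<'E'
from h import *
P=pts('top',np.load('top0.npy'));x,y,z=P[...,0],P[...,1],P[...,2]
k=(abs(y+32)<40)&(x>645)&(x<690)&(z>110)&(z<132)
print(k.sum(),np.median(x[k]),np.median(z[k]),np.percentile(x[k],[5,95]))
k=(x>645)&(x<700)&(z>110)&(z<132)&(abs(y+32)<120);print(np.percentile(y[k],[1,99]))
E
```

```text
time_s: 8.12
tool_pos: [496.4, -33.3, 309.2]
tool_rot: [-2.214, -2.223, 0.003]
wrist_force: [-0.4, -0.1, -0.3]
finger_gap: 29.9
grip_force: 0.0
116 666.6567795958196 125.31615287356101 [662.97275967 672.10084439]
[-84.4079497   20.63139206]
```

```bash
python3 -m jog '[[[20,0,10,0],[25,0,0,0],[25,0,0,0],[25,0,0,0],[25,0,0,0],[25,0,0,0],[20,0,0,0],[5,0,0,0]]]' && python3 -m jog '[[[0,1,0,0],[0,0,-8,0],[0,0,-8,0],[0,0,-8,0],[0,0,-8,0],[0,0,-8,0],[0,0,-2,0],[0,0,0,0]]]' && python3 -m jog '[[[0,0,0,0],[0,0,0,0],[0,0,0,0],[0,0,0,0],[0,0,0,0],[0,0,0,0],[0,0,0,0],[0,0,0,0]]]' 0
```

```text
time_s: 8.78
tool_pos: [668.8, -33.6, 317.7]
tool_rot: [-2.215, -2.225, 0.001]
wrist_force: [-0.2, 0.5, -0.4]
finger_gap: 29.9
grip_force: 0.0
time_s: 9.45
tool_pos: [666.9, -32.8, 276.7]
tool_rot: [-2.216, -2.225, 0.002]
wrist_force: [-0.0, -0.4, -0.7]
finger_gap: 29.8
grip_force: 0.0
time_s: 10.12
tool_pos: [667.7, -32.8, 278.6]
tool_rot: [2.216, 2.225, 0.001]
wrist_force: [0.2, 0.1, 3.4]
finger_gap: 8.0
grip_force: 58.7
```

```bash
python3 -m jog '[[[-6,0,0,0],[-10,0,0,0],[-12,0,0,0],[-12,0,0,0],[-12,0,0,0],[-12,0,0,0],[-12,0,0,0],[-12,-1,0,0]]]' && python3 -m jog '[[[-12,0,0,0],[-12,0,0,0],[-12,0,0,0],[-10,0,0,0],[-8,0,0,0],[-6,0,0,0],[-3,0,0,0],[0,0,0,0]]]'
python3 - <<'E'
from h import *
im,d=cams.snapshot('scene'); P=pts('scene',d);x,y,z=P[...,0],P[...,1],P[...,2]
# front panel top edge z~130
k=(abs(z-130)<5)&(x>480)&(x<720)&(abs(y+32)<140);print(k.sum(),np.percentile(x[k],[5,50,95]).round())
print([(np.round(a['point']).tolist(),round(a['confidence'],2)) for a in cams.spot_in('drawer','scene')])
E
```

```text
time_s: 10.78
tool_pos: [578.9, -33.5, 278.6]
tool_rot: [2.216, 2.225, 0.003]
wrist_force: [2.4, 4.9, 3.3]
finger_gap: 7.6
grip_force: 59.7
time_s: 11.45
tool_pos: [517.2, -33.7, 278.6]
tool_rot: [2.215, 2.223, 0.006]
wrist_force: [7.3, 2.6, -1.3]
finger_gap: 7.8
grip_force: 59.5
268 [512. 558. 565.]
[([612.0, -24.0, 65.0], 0.82)]
```

Drawer at its stop (bar moved 150 mm). Releasing and parking to the right, to measure the bays and all the parts again.

```bash
python3 -m jog '[[[0,0,0,0],[0,0,0,0],[0,0,0,0],[0,0,20,0],[0,0,25,0],[0,0,25,0],[-10,-10,25,0],[-20,-20,20,0]]]' 30 && python3 -m jog '[[[-20,-30,20,0],[-20,-30,20,0],[-20,-30,0,0],[0,-20,0,0],[0,0,0,0],[0,0,0,0],[0,0,0,0],[0,0,0,0]]]' 60
cat > meas.py <<'E'
from h import *
import sys
im,d=cams.snapshot('top'); P=pts('top',d); x,y,z=P[...,0],P[...,1],P[...,2]
save(sys.argv[1],im,s=1.4)
for n,c,zl in (('bL',(444,294),55),('bR',(465,-349),55),('jL',(605,301),38),('jR',(602,-339),38)):
    w=np.hypot(x-c[0],y-c[1])<75
    wh=(im.min(-1)>100)&(im.max(-1).astype(int)-im.min(-1)<50)
    k=w&wh&(z>15)&(z<75)
    if k.sum()>50: print(n,'top',top_pose(P,k,zl,75),'all',top_pose(P,k,15,75))
np.save('topd.npy',d)
E
python3 meas.py top2.png; python3 - <<'E'
from h import *
P=pts('top',np.load('topd.npy'));x,y,z=P[...,0],P[...,1],P[...,2]
b=(x>540)&(x<730)&(abs(y+32)<150)
for n,lo,hi in (('panel',122,140),('wall',76,92),('floor',52,69)):
    k=b&(z>lo)&(z<hi)
    print(n,k.sum(),np.percentile(x[k],[1,5,50,95,99]).round(),np.percentile(y[k],[1,5,50,95,99]).round())
for yy in (33,-97):
    k=b&(abs(y-yy)<15)&(z>52)&(z<69); print('floor x',np.percentile(x[k],[1,99]))
k=b&(x>600)&(x<680)&(z>76)&(z<92); print(np.histogram(y[k],bins=np.arange(-180,120,10)))
s=ctrl.state();print(s['joints'])
E
```

```text
time_s: 12.22
tool_pos: [486.9, -63.1, 394.6]
tool_rot: [2.214, 2.228, 0.001]
wrist_force: [-0.1, -1.0, 0.1]
finger_gap: 30.4
grip_force: 0.0
time_s: 12.88
tool_pos: [426.6, -172.9, 432.5]
tool_rot: [-2.215, -2.226, -0.0]
wrist_force: [0.4, -0.2, 0.6]
finger_gap: 60.3
grip_force: 0.0
bL top (array([443.3, 293.3], dtype=float32), array([444. , 294.4]), array([37.5, 44.8]), 66.2, 189) all (array([443. , 292.5], dtype=float32), array([443.8, 294.3]), array([37.9, 84. ]), 66.3, 379)
jL top (array([605.6, 301.2], dtype=float32), array([605.5, 301.8]), array([57.1, 58.6]), 29.3, 365) all (array([605.3, 300. ], dtype=float32), array([605.5, 301.8]), array([57.1, 58.6]), 29.3, 383)
jR top (array([ 602.7, -339.5], dtype=float32), array([ 603.3, -340. ]), array([57.3, 56.9]), 41.8, 367) all (array([ 602.7, -339.4], dtype=float32), array([ 603.3, -339.9]), array([57. , 57.2]), 43.0, 371)
panel 401 [542. 552. 561. 565. 566.] [-166. -156.  -30.   90.  103.]
wall 674 [557. 557. 684. 718. 727.] [-181. -179.  -33.  114.  116.]
floor 4855 [558. 581. 645. 709. 714.] [-160. -150.  -36.   86.   96.]
floor x [577.85801924 713.74564711]
floor x [558.22124335 713.50906826]
(array([27, 51,  3,  0,  0,  0,  0,  0,  0,  0,  0,  0,  0,  0, 55,  0,  0,
        0,  0,  0,  0,  0,  0,  0,  0,  0,  0, 30,  0]), array([-180, -170, -160, -150, -140, -130, -120, -110, -100,  -90,  -80,
        -70,  -60,  -50,  -40,  -30,  -20,  -10,    0,   10,   20,   30,
         40,   50,   60,   70,   80,   90,  100,  110]))
[-6.43680690e-01 -1.08751978e-01  1.84882172e+00  1.87895479e-04
  1.40262544e+00 -6.49384545e-01]
```

View pics/top2.png

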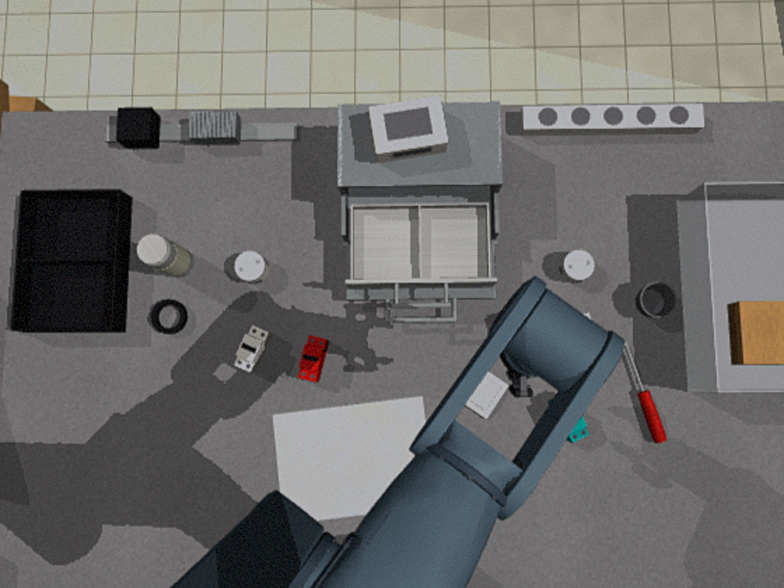

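Bay centres: left about (640,32), right about (640,-98). The arm hides bR at (588,336), so I'll move over it and check with the wrist camera.

```bash
for i in 1 2; do python3 -m jog '[[[2.4,-11,0,-4.65],[2.4,-11,0,-4.65],[2.4,-11,0,-4.65],[2.4,-11,0,-4.65],[2.4,-11,0,-4.65],[2.4,-11,0,-4.65],[2.4,-11,0,-4.65],[2.4,-11,0,-4.65]]]' 55; done
cat > wrist.py <<'E'
from h import *
import sys
# usage: wrist.py png cx cy zlo zhi [radius]
s=ctrl.state(); im,d=cams.snapshot('wrist'); c=cams.get_calibration('wrist')
v,u=np.mgrid[0:420,0:560]; a=(u-c['cx'])/c['fx']; b=(v-c['cy'])/c['fy']; th=np.hypot(a,b)+1e-9
t=np.tan(np.minimum(th,1.5)); P=np.stack([a/th*t*d,-b/th*t*d,-d,np.ones_like(d)],-1)
T=np.eye(4);T[:3,:3]=R.from_rotvec(s['tool_rot']).as_matrix();T[:3,3]=s['tool_pos']
P=(P@(T@np.array(c['mount'])).T)[...,:3]; x,y,z=P[...,0],P[...,1],P[...,2]
cx,cy,zl,zh=map(float,sys.argv[2:6]); r=float(sys.argv[6]) if len(sys.argv)>6 else 60
wh=(im.max(-1).astype(int)-im.min(-1)<60)&(d>0)&(th<1.3)
k=wh&(np.hypot(x-cx,y-cy)<r)
save(sys.argv[1],im)
print('n',k.sum()); 
if k.sum()>30: print(top_pose(P,k,zl,zh),'zmax',np.percentile(z[k],98).round(1))
m=s['tool_rot'];M=T[:3,:3];print('closing deg',np.degrees(np.arctan2(M[1,1],M[0,1])).round(1),'tcp',s['tool_pos'],s['time_s'])
E
python3 wrist.py w1.png 465 -349 55 75 60
```

```text
time_s: 13.6
tool_pos: [446.3, -261.3, 432.6]
tool_rot: [-2.812, -1.399, 0.0]
wrist_force: [0.3, -0.2, -0.4]
finger_gap: 55.4
grip_force: 0.0
time_s: 14.27
tool_pos: [465.7, -349.3, 432.5]
tool_rot: [-3.111, -0.429, 0.001]
wrist_force: [0.7, 0.4, 0.6]
finger_gap: 55.1
grip_force: 0.0
n 51146
(array([ 467.2, -349.6], dtype=float32), array([ 466.2, -349.7]), array([45.4, 36. ]), 16.4, 1470) zmax 362.3
closing deg -74.3 tcp [ 465.69496396 -349.27713937  432.53713474] 14.2667
```

View pics/w1.png

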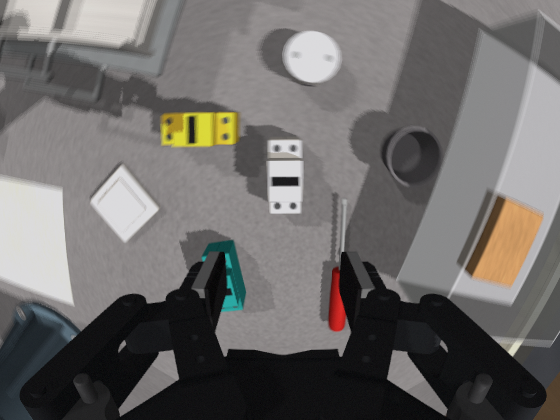

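```bash
python3 -m jog '[[[0,0,-24,0.5],[0,0,-24,0],[0,0,-24,0],[0,0,-24,0],[0,0,-24,0],[0,0,-24,0],[0,0,-24,0],[0,0,-20,0]]]' 55 && python3 -m jog '[[[0,0,-15,0],[0,0,-12,0],[0,0,-9,0],[0,0,-7,0],[0,0,0,0],[0,0,0,0],[0,0,0,0],[0,0,0,0]]]' && python3 -m jog '[[[0,0,0,0],[0,0,0,0],[0,0,0,0],[0,0,0,0],[0,0,0,0],[0,0,0,0],[0,0,0,0],[0,0,0,0]]]' 10 && python3 -m jog '[[[0,0,8,0],[0,0,15,0],[0,0,20,0],[0,0,25,0],[0,0,25,0],[0,0,25,0],[0,0,25,0],[0,0,25,0]]]'
```

```text
time_s: 14.98
tool_pos: [465.0, -348.2, 243.0]
tool_rot: [-3.107, -0.452, 0.002]
wrist_force: [-0.3, -0.0, -0.3]
finger_gap: 54.9
grip_force: 0.0
time_s: 15.65
tool_pos: [465.2, -350.2, 203.1]
tool_rot: [3.108, 0.446, 0.002]
wrist_force: [0.9, -0.5, 0.1]
finger_gap: 55.0
grip_force: 0.0
time_s: 16.32
tool_pos: [465.1, -350.2, 202.8]
tool_rot: [3.109, 0.446, 0.001]
wrist_force: [-1.4, 1.1, 5.8]
finger_gap: 35.4
grip_force: 60.4
time_s: 16.98
tool_pos: [464.5, -349.4, 371.0]
tool_rot: [-3.109, -0.446, 0.001]
wrist_force: [0.3, -0.0, -1.7]
finger_gap: 35.4
grip_force: 60.0
```

```bash
for i in 1 2 3; do python3 -m jog '[[[7.3,17.3,0,-0.66],[7.3,17.3,0,-0.66],[7.3,17.3,0,-0.66],[7.3,17.3,0,-0.66],[7.3,17.3,0,-0.66],[7.3,17.3,0,-0.66],[7.3,17.3,0,-0.66],[7.3,17.3,0,-0.66]]]'; done; python3 wrist.py w2.png 640 66 70 220 60
```

```text
time_s: 17.65
tool_pos: [523.2, -210.3, 369.7]
tool_rot: [-3.126, -0.302, 0.001]
wrist_force: [0.0, 0.2, -2.5]
finger_gap: 35.5
grip_force: 60.2
time_s: 18.32
tool_pos: [581.5, -72.0, 369.7]
tool_rot: [-3.137, -0.157, 0.002]
wrist_force: [-0.6, -0.3, -2.1]
finger_gap: 35.5
grip_force: 60.2
time_s: 18.98
tool_pos: [639.9, 66.3, 369.6]
tool_rot: [-3.141, -0.013, 0.002]
wrist_force: [0.2, -0.2, -1.5]
finger_gap: 35.2
grip_force: 60.2
n 67271
(array([670. ,  69.6], dtype=float32), array([646.8,  69.7]), array([104.2,  72.2]), 30.7, 7586) zmax 297.8
closing deg -89.5 tcp [639.94107158  66.3493749  369.55897997] 18.9833
```

View pics/w2.png

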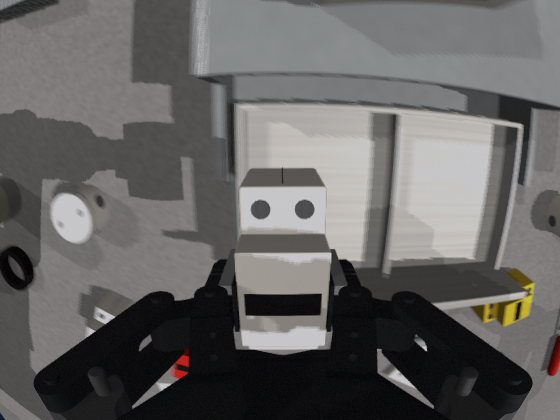

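Breaker held straight (280,260) over the left bay. Lowering and releasing.

```bash
python3 -m jog '[[[0,0,-15,0],[0,0,-20,0],[0,0,-20,0],[0,0,-18,0],[0,0,-14,0],[0,0,-9,0],[0,0,-6,0],[0,0,-3,0]]]' && python3 -m jog '[[[0,0,-1,0],[0,0,0,0],[0,0,0,0],[0,0,0,0],[0,0,0,0],[0,0,0,0],[0,0,0,0],[0,0,0,0]]]' 54 && python3 -m jog '[[[0,0,10,0],[0,0,20,0],[0,0,25,0],[0,0,25,0],[0,0,25,0],[0,0,25,0],[0,0,25,0],[0,0,25,0]]]'; python3 wrist.py w3.png 640 66 110 140 60
```

```text
time_s: 19.7
tool_pos: [640.0, 65.3, 264.3]
tool_rot: [-3.141, -0.014, 0.001]
wrist_force: [0.7, 0.9, -2.1]
finger_gap: 35.3
grip_force: 60.2
time_s: 20.37
tool_pos: [640.1, 65.4, 264.1]
tool_rot: [-3.142, -0.014, -0.0]
wrist_force: [1.0, -0.6, 0.6]
finger_gap: 53.9
grip_force: 0.0
time_s: 21.03
tool_pos: [639.8, 65.5, 446.2]
tool_rot: [3.142, 0.014, 0.001]
wrist_force: [0.0, 0.8, -0.2]
finger_gap: 53.7
grip_force: 0.0
n 52971
(array([642.5,  65.2], dtype=float32), array([641. ,  65.3]), array([45.6, 35.9]), 1.4, 1953) zmax 375.9
closing deg -89.5 tcp [639.7742463   65.47043505 446.18174363] 21.0333
```

```bash
for i in 1 2; do python3 -m jog '[[[-12.25,14.3,0,-1.52],[-12.25,14.3,0,-1.52],[-12.25,14.3,0,-1.52],[-12.25,14.3,0,-1.52],[-12.25,14.3,0,-1.52],[-12.25,14.3,0,-1.52],[-12.25,14.3,0,-1.52],[-12.25,14.3,0,-1.52]]]' 55; done;  python3 wrist.py w4.png 444 294 55 75 60
```

```text
time_s: 21.75
tool_pos: [541.3, 180.4, 444.7]
tool_rot: [-3.125, 0.321, -0.001]
wrist_force: [0.5, 0.0, -0.4]
finger_gap: 55.1
grip_force: 0.0
time_s: 22.42
tool_pos: [443.3, 294.8, 444.7]
tool_rot: [-3.073, 0.65, -0.001]
wrist_force: [-0.5, -0.5, 0.1]
finger_gap: 55.0
grip_force: 0.0
n 51042
(array([445.9, 293.9], dtype=float32), array([445.2, 294.3]), array([36.1, 44.9]), 66.1, 1336) zmax 374.5
closing deg -113.9 tcp [443.25682999 294.81219463 444.73628873] 22.4167
```

```bash
python3 -m jog '[[[1,0,-24,0],[1,0,-24,0],[0,0,-24,0],[0,0,-24,0],[0,0,-24,0],[0,0,-24,0],[0,0,-24,0],[0,0,-24,0]]]' 55 && python3 -m jog '[[[0,0,-19,0],[0,0,-14,0],[0,0,-9,0],[0,0,-7,0],[0,0,0,0],[0,0,0,0],[0,0,0,0],[0,0,0,0]]]' && python3 -m jog '[[[0,0,0,0],[0,0,0,0],[0,0,0,0],[0,0,0,0],[0,0,0,0],[0,0,0,0],[0,0,0,0],[0,0,0,0]]]' 10 && python3 -m jog '[[[0,0,8,0],[0,0,15,0],[0,0,20,0],[0,0,25,0],[0,0,25,0],[0,0,25,0],[0,0,25,0],[0,0,25,0]]]'
```

```text
time_s: 23.13
tool_pos: [446.3, 294.1, 251.6]
tool_rot: [-3.074, 0.648, -0.002]
wrist_force: [1.2, -0.1, 1.1]
finger_gap: 54.7
grip_force: 0.0
time_s: 23.8
tool_pos: [446.6, 294.4, 204.1]
tool_rot: [-3.073, 0.648, -0.003]
wrist_force: [0.1, -0.3, -0.1]
finger_gap: 54.5
grip_force: 0.0
time_s: 24.47
tool_pos: [446.4, 294.4, 203.8]
tool_rot: [-3.073, 0.648, -0.002]
wrist_force: [-0.8, -1.0, 6.6]
finger_gap: 35.3
grip_force: 60.6
time_s: 25.13
tool_pos: [445.5, 294.0, 372.2]
tool_rot: [3.074, -0.648, -0.001]
wrist_force: [-0.3, 0.1, -2.5]
finger_gap: 35.4
grip_force: 60.0
```

```bash
for i in 1 2; do python3 -m jog '[[[12.15,-18.55,0,1.52],[12.15,-18.55,0,1.52],[12.15,-18.55,0,1.52],[12.15,-18.55,0,1.52],[12.15,-18.55,0,1.52],[12.15,-18.55,0,1.52],[12.15,-18.55,0,1.52],[12.15,-18.55,0,1.52]]]'; done;  python3 wrist.py w5.png 640 66 110 140 45
```

```text
time_s: 25.8
tool_pos: [543.3, 144.8, 370.8]
tool_rot: [3.125, -0.317, -0.002]
wrist_force: [-0.9, -0.4, -2.4]
finger_gap: 35.5
grip_force: 60.1
time_s: 26.47
tool_pos: [640.6, -3.5, 370.7]
tool_rot: [-3.141, -0.016, 0.002]
wrist_force: [0.7, -0.2, -1.4]
finger_gap: 35.8
grip_force: 60.1
n 21342
(array([643.4,  63.3], dtype=float32), array([641.4,  65.2]), array([45.9, 36.4]), 0.7, 3164) zmax 298.1
closing deg -89.4 tcp [640.57787805  -3.46645775 370.65011801] 26.4667
```

```bash
python3 -m jog '[[[0,0,-15,0],[0,0,-20,0],[0,0,-20,0],[0,0,-18,0],[0,0,-14,0],[0,0,-9,0],[0,0,-6,0],[0,0,-3,0]]]' && python3 -m jog '[[[0,0,-1,0],[0,0,0,0],[0,0,0,0],[0,0,0,0],[0,0,0,0],[0,0,0,0],[0,0,0,0],[0,0,0,0]]]' 54 && python3 -m jog '[[[0,0,10,0],[0,0,20,0],[0,0,25,0],[0,0,25,0],[0,0,25,0],[0,0,25,0],[0,0,25,0],[0,0,25,0]]]'; python3 wrist.py w6.png 640 -3 110 140 45
```

```text
time_s: 27.18
tool_pos: [640.3, -2.5, 265.3]
tool_rot: [-3.141, -0.014, 0.001]
wrist_force: [0.7, 1.6, -1.0]
finger_gap: 35.5
grip_force: 60.2
time_s: 27.85
tool_pos: [640.5, -2.6, 265.1]
tool_rot: [3.142, 0.014, 0.0]
wrist_force: [-0.4, 0.1, 0.2]
finger_gap: 54.0
grip_force: 0.0
time_s: 28.52
tool_pos: [640.2, -2.5, 447.2]
tool_rot: [3.141, 0.014, 0.001]
wrist_force: [0.3, -0.4, -0.3]
finger_gap: 53.9
grip_force: 0.0
n 32615
(array([640.4,  -2.6], dtype=float32), array([638.9,  -2.7]), array([45. , 36.1]), 0.9, 1894) zmax 376.4
closing deg -89.5 tcp [640.17970993  -2.51236994 447.18979952] 28.5167
```

```bash
for i in 1 2; do python3 -m jog '[[[-2.3,-21.1,0,0],[-2.3,-21.1,0,0],[-2.3,-21.1,0,0],[-2.3,-21.1,0,0],[-2.3,-21.1,0,0],[-2.3,-21.1,0,0],[-2.3,-21.1,0,0],[-2.3,-21.1,0,0]]]' 80; done;  python3 wrist.py w7.png 603 -340 38 60 60
```

```text
time_s: 29.23
tool_pos: [621.7, -172.3, 445.7]
tool_rot: [3.141, 0.014, 0.001]
wrist_force: [0.4, -0.9, 0.7]
finger_gap: 79.7
grip_force: 0.0
time_s: 29.9
tool_pos: [603.4, -341.2, 445.6]
tool_rot: [3.141, 0.014, 0.001]
wrist_force: [-0.4, 0.2, -0.2]
finger_gap: 80.2
grip_force: 0.0
n 43899
(array([ 604.9, -339.7], dtype=float32), array([ 604.3, -339.6]), array([59.4, 58.3]), 0.7, 2052) zmax 375.6
closing deg -89.5 tcp [ 603.35408815 -341.16181442  445.64602824] 29.9
```

```bash
python3 -m jog '[[[1,1,-26,0],[0,0,-26,0],[0,0,-26,0],[0,0,-26,0],[0,0,-26,0],[0,0,-26,0],[0,0,-26,0],[0,0,-26,0]]]' 80 && python3 -m jog '[[[0,0,-20,0],[0,0,-15,0],[0,0,-10,0],[0,0,-7,0],[0,0,0,0],[0,0,0,0],[0,0,0,0],[0,0,0,0]]]' && python3 -m jog '[[[0,0,0,0],[0,0,0,0],[0,0,0,0],[0,0,0,0],[0,0,0,0],[0,0,0,0],[0,0,0,0],[0,0,0,0]]]' 30 && python3 -m jog '[[[0,0,8,0],[0,0,15,0],[0,0,20,0],[0,0,25,0],[0,0,25,0],[0,0,25,0],[0,0,25,0],[0,0,25,0]]]'
```

```text
time_s: 30.62
tool_pos: [604.7, -339.1, 236.4]
tool_rot: [3.141, 0.014, 0.001]
wrist_force: [0.7, 0.8, 0.5]
finger_gap: 79.8
grip_force: 0.0
time_s: 31.28
tool_pos: [605.2, -339.6, 186.6]
tool_rot: [3.14, 0.014, 0.003]
wrist_force: [-0.4, 0.4, -0.3]
finger_gap: 80.0
grip_force: 0.0
time_s: 31.95
tool_pos: [605.1, -339.6, 186.3]
tool_rot: [3.14, 0.014, 0.002]
wrist_force: [-0.1, 0.5, 5.6]
finger_gap: 58.4
grip_force: 65.3
time_s: 32.62
tool_pos: [604.4, -338.9, 355.2]
tool_rot: [3.141, 0.014, 0.0]
wrist_force: [-0.3, -0.3, -1.1]
finger_gap: 58.4
grip_force: 64.6
```

```bash
python3 -c "
from h import *
c=cams.get_calibration('wrist');print(np.round(c['mount'],2).tolist())"
for i in 1 2; do python3 -m jog '[[[4.3,15.06,0,0],[4.3,15.06,0,0],[4.3,15.06,0,0],[4.3,15.06,0,0],[4.3,15.06,0,0],[4.3,15.06,0,0],[4.3,15.06,0,0],[4.3,15.06,0,0]]]'; done
```

```text
[[0.0, 0.96, 0.29, 73.53], [1.0, -0.0, -0.0, -0.26], [-0.0, 0.29, -0.96, 31.61], [0.0, 0.0, 0.0, 1.0]]
time_s: 33.28
tool_pos: [639.5, -216.8, 352.4]
tool_rot: [-3.141, -0.014, 0.001]
wrist_force: [0.1, -0.3, -2.9]
finger_gap: 58.4
grip_force: 64.6
time_s: 33.95
tool_pos: [673.8, -96.7, 353.0]
tool_rot: [-3.142, -0.014, -0.0]
wrist_force: [0.5, -0.0, -1.3]
finger_gap: 58.5
grip_force: 64.6
```

```bash
python3 -m jog '[[[0,-1,-15,0],[0,0,-20,0],[0,0,-20,0],[0,0,-18,0],[0,0,-14,0],[0,0,-9,0],[0,0,-6,0],[0,0,-3,0]]]' && python3 -m jog '[[[0,0,-1,0],[0,0,0,0],[0,0,0,0],[0,0,0,0],[0,0,0,0],[0,0,0,0],[0,0,0,0],[0,0,0,0]]]' 74 && python3 -m jog '[[[0,0,10,0],[0,0,20,0],[0,0,25,0],[0,0,25,0],[0,0,25,0],[0,0,25,0],[0,0,25,0],[0,0,25,0]]]'; python3 wrist.py w8.png 674 -98 94 120 45
```

```text
time_s: 34.62
tool_pos: [673.5, -99.1, 247.3]
tool_rot: [-3.141, -0.014, 0.001]
wrist_force: [0.1, -0.2, -1.2]
finger_gap: 58.7
grip_force: 64.6
time_s: 35.28
tool_pos: [673.5, -99.2, 247.2]
tool_rot: [3.141, 0.014, 0.0]
wrist_force: [0.2, -0.2, 1.0]
finger_gap: 74.3
grip_force: 0.0
time_s: 35.95
tool_pos: [673.2, -99.2, 429.2]
tool_rot: [3.141, 0.014, 0.001]
wrist_force: [-0.1, 0.3, 0.1]
finger_gap: 74.3
grip_force: 0.0
n 31361
(array([673.9, -99.2], dtype=float32), array([672.8, -99.5]), array([59.6, 59.7]), 21.7, 3186) zmax 358.6
closing deg -89.5 tcp [673.19992962 -99.16230979 429.2468704 ] 35.95
```

```bash
for i in 1 2 3; do python3 -m jog '[[[-2.8,16.7,0,0],[-2.8,16.7,0,0],[-2.8,16.7,0,0],[-2.8,16.7,0,0],[-2.8,16.7,0,0],[-2.8,16.7,0,0],[-2.8,16.7,0,0],[-2.8,16.7,0,0]]]' 80; done;  python3 wrist.py w9.png 605 301 38 60 60
```

```text
time_s: 36.67
tool_pos: [650.6, 36.5, 426.7]
tool_rot: [-3.141, -0.015, 0.001]
wrist_force: [-0.4, 1.2, -1.0]
finger_gap: 80.0
grip_force: 0.0
time_s: 37.33
tool_pos: [628.0, 169.9, 426.8]
tool_rot: [-3.142, -0.014, 0.0]
wrist_force: [0.6, 0.3, -0.2]
finger_gap: 79.9
grip_force: 0.0
time_s: 38.0
tool_pos: [605.4, 303.5, 426.8]
tool_rot: [3.141, 0.014, -0.001]
wrist_force: [-0.5, 0.2, 0.2]
finger_gap: 79.9
grip_force: 0.0
n 43559
(array([608. , 302.2], dtype=float32), array([607.5, 302.1]), array([58.8, 58.8]), 89.9, 2262) zmax 356.6
closing deg -89.5 tcp [605.37452545 303.45351511 426.76344602] 38.0
```

```bash
python3 -m jog '[[[2,-1,-26,0],[0,0,-26,0],[0,0,-26,0],[0,0,-26,0],[0,0,-26,0],[0,0,-26,0],[0,0,-26,0],[0,0,-18,0]]]' 80 && python3 -m jog '[[[0,0,-16,0],[0,0,-12,0],[0,0,-8,0],[0,0,-4,0],[0,0,0,0],[0,0,0,0],[0,0,0,0],[0,0,0,0]]]' && python3 -m jog '[[[0,0,0,0],[0,0,0,0],[0,0,0,0],[0,0,0,0],[0,0,0,0],[0,0,0,0],[0,0,0,0],[0,0,0,0]]]' 30 && python3 -m jog '[[[0,0,8,0],[0,0,15,0],[0,0,20,0],[0,0,25,0],[0,0,25,0],[0,0,25,0],[0,0,25,0],[0,0,25,0]]]'
```

```text
time_s: 38.72
tool_pos: [606.8, 301.0, 223.9]
tool_rot: [3.141, 0.014, -0.005]
wrist_force: [-0.1, -0.4, -0.2]
finger_gap: 80.1
grip_force: 0.0
time_s: 39.38
tool_pos: [608.8, 300.7, 188.3]
tool_rot: [-3.141, -0.014, -0.003]
wrist_force: [-0.8, 0.1, 0.2]
finger_gap: 80.1
grip_force: 0.0
time_s: 40.05
tool_pos: [608.8, 300.7, 188.2]
tool_rot: [-3.141, -0.014, -0.003]
wrist_force: [0.1, -0.4, 5.2]
finger_gap: 58.6
grip_force: 65.1
time_s: 40.72
tool_pos: [607.9, 300.5, 357.2]
tool_rot: [-3.142, -0.014, -0.0]
wrist_force: [-0.1, 0.4, -1.5]
finger_gap: 58.4
grip_force: 64.6
```

```bash
for i in 1 2 3; do python3 -m jog '[[[-0.1,-16.65,0,0],[-0.1,-16.65,0,0],[-0.1,-16.65,0,0],[-0.1,-16.65,0,0],[-0.1,-16.65,0,0],[-0.1,-16.65,0,0],[-0.1,-16.65,0,0],[-0.1,-16.65,0,0]]]'; done;  python3 wrist.py w10.png 674 -98 94 120 45
```

```text
time_s: 41.38
tool_pos: [606.5, 164.9, 352.7]
tool_rot: [3.141, 0.012, -0.007]
wrist_force: [0.2, -0.6, -1.5]
finger_gap: 58.8
grip_force: 64.6
time_s: 42.05
tool_pos: [605.4, 31.9, 352.8]
tool_rot: [-3.141, -0.011, 0.007]
wrist_force: [1.4, 0.2, -2.3]
finger_gap: 58.3
grip_force: 64.6
time_s: 42.72
tool_pos: [604.3, -101.0, 352.7]
tool_rot: [-3.14, -0.011, 0.006]
wrist_force: [-1.0, 0.2, -1.3]
finger_gap: 58.5
grip_force: 64.6
n 11710
(array([672.7, -99.1], dtype=float32), array([672.8, -99.1]), array([58.9, 58.8]), 0.3, 6121) zmax 207.9
closing deg -89.6 tcp [ 604.30932522 -101.0195969   352.74934745] 42.7167
```

View pics/w10.png

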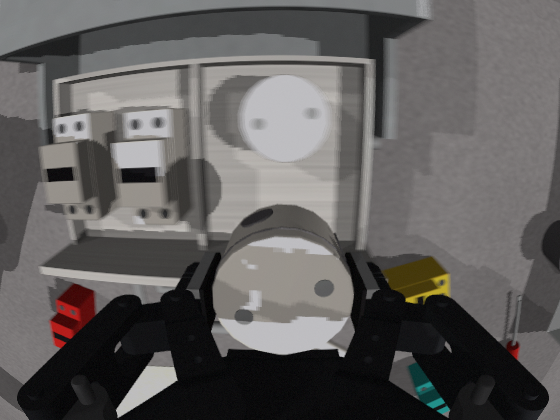

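Box held level at (285,280). The first box sits at (285,118) and the two breakers at (72,165) and (150,165). Lowering.

```bash
python3 -m jog '[[[1,1,-15,0],[0,1,-20,0],[0,0,-20,0],[0,0,-18,0],[0,0,-14,0],[0,0,-8,0],[0,0,-5,0],[0,0,-3,0]]]' && python3 -m jog '[[[0,0,-1,0],[0,0,0,0],[0,0,0,0],[0,0,0,0],[0,0,0,0],[0,0,0,0],[0,0,0,0],[0,0,0,0]]]' 74 && python3 -m jog '[[[0,0,10,0],[0,0,20,0],[0,0,25,0],[0,0,25,0],[0,0,25,0],[0,0,25,0],[0,0,25,0],[0,0,25,0]]]' && python3 -m jog '[[[-20,-10,0,0],[-20,-15,0,0],[-25,-15,0,0],[-25,-15,0,0],[-25,-15,0,0],[-25,-10,0,0],[-20,0,0,0],[-10,0,0,0]]]'; python3 - <<'E'
from h import *
im,d=cams.snapshot('top'); P=pts('top',d); x,y,z=P[...,0],P[...,1],P[...,2]
save('top3.png',im,s=1.4)
for n,c,zl,zh in (('b1',(640,66),110,140),('b2',(640,-3),110,140),('j1',(673,-99),96,125),('j2',(605,-99),96,125)):
    k=np.hypot(x-c[0],y-c[1])<36; print(n,top_pose(P,k,zl,zh))
k=(abs(z-123)<5)&(x>480)&(x<550)&(abs(y+32)<45);print('bar x',np.median(x[k]))
E
```

```text
time_s: 43.43
tool_pos: [606.1, -97.4, 250.8]
tool_rot: [-3.141, -0.012, 0.003]
wrist_force: [-0.2, -0.2, -1.4]
finger_gap: 57.9
grip_force: 64.6
time_s: 44.1
tool_pos: [606.9, -97.0, 251.1]
tool_rot: [3.142, 0.014, 0.0]
wrist_force: [-0.1, -0.2, 0.3]
finger_gap: 74.0
grip_force: 0.0
time_s: 44.77
tool_pos: [606.6, -96.9, 433.2]
tool_rot: [3.141, 0.014, 0.001]
wrist_force: [0.5, -1.1, -0.1]
finger_gap: 73.9
grip_force: 0.0
time_s: 45.43
tool_pos: [435.0, -177.3, 431.6]
tool_rot: [3.141, 0.011, 0.0]
wrist_force: [0.6, -0.8, -0.0]
finger_gap: 73.8
grip_force: 0.0
b1 (array([639.5,  64.4], dtype=float32), array([640.5,  65. ]), array([46.5, 36.2]), 0.7, 262)
b2 (array([636.8,  -3.1], dtype=float32), array([642.1,  -3.2]), array([33.5, 54.8]), 89.6, 253)
j1 (array([670.3, -99.1], dtype=float32), array([670.5, -99. ]), array([57.3, 58.7]), 30.2, 407)
j2 (array([602.4, -97.4], dtype=float32), array([602.2, -97.6]), array([57.9, 57.4]), 1.0, 414)
bar x 518.72989877873
```

View pics/top3.png

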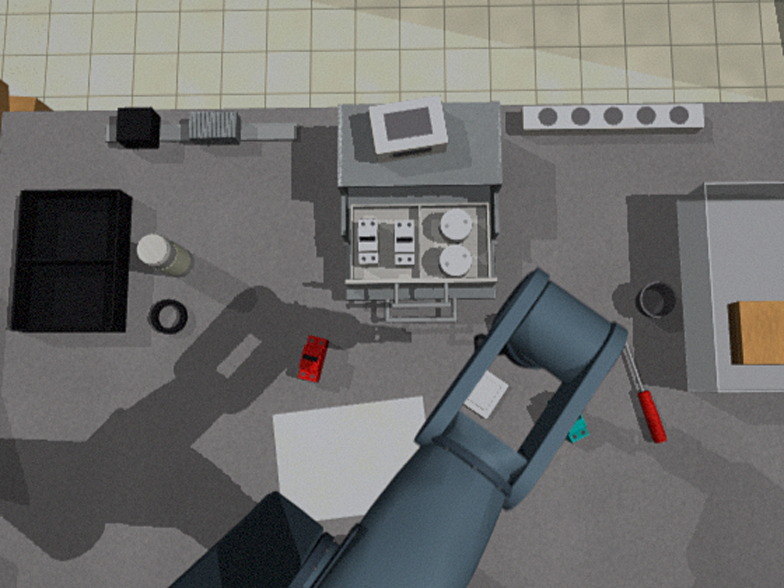

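All four parts sit in their bays: breakers at (368,243) and (404,243), boxes at (457,225) and (457,261). Re-gripping the drawer bar.

```bash
for i in 1 2; do python3 -m jog '[[[5.2,9,-5.6,5.6],[5.2,9,-5.6,5.6],[5.2,9,-5.6,5.6],[5.2,9,-5.6,5.6],[5.2,9,-5.6,5.6],[5.2,9,-5.6,5.6],[5.2,9,-5.6,5.6],[5.2,9,-5.6,5.6]]]' 35; done
```

```text
time_s: 46.15
tool_pos: [479.5, -104.1, 386.4]
tool_rot: [2.896, 1.218, 0.001]
wrist_force: [-0.2, -0.5, -1.1]
finger_gap: 34.8
grip_force: 0.0
time_s: 46.82
tool_pos: [521.1, -31.9, 341.5]
tool_rot: [2.213, 2.229, 0.001]
wrist_force: [0.6, 0.6, 0.1]
finger_gap: 35.2
grip_force: 0.0
```

```bash
python3 -m jog '[[[-2,-1,-8,0],[0,0,-12,0],[0,0,-12,0],[0,0,-12,0],[0,0,-12,0],[0,0,-6,0],[0,0,-2,0],[0,0,0,0]]]' 35 && python3 -m jog '[[[0,0,0,0],[0,0,0,0],[0,0,0,0],[0,0,0,0],[0,0,0,0],[0,0,0,0],[0,0,0,0],[0,0,0,0]]]' 0 && python3 -m jog '[[[2,0,0,0],[4,0,0,0],[6,0,0,0],[8,0,0,0],[8,0,0,0],[8,0,0,0],[8,0,0,0],[8,1,0,0]]]'
```

```text
time_s: 47.48
tool_pos: [517.8, -34.2, 276.6]
tool_rot: [-2.22, -2.222, 0.001]
wrist_force: [0.1, 0.0, 0.4]
finger_gap: 35.2
grip_force: 0.0
time_s: 48.15
tool_pos: [518.4, -34.2, 278.2]
tool_rot: [2.219, 2.222, 0.001]
wrist_force: [0.2, 0.3, 5.3]
finger_gap: 8.0
grip_force: 58.8
time_s: 48.82
tool_pos: [570.7, -33.6, 278.2]
tool_rot: [2.218, 2.222, -0.001]
wrist_force: [-1.2, -7.5, 4.8]
finger_gap: 7.5
grip_force: 58.9
```

```bash
python3 -m jog '[[[8,0,0,0],[8,0,0,0],[8,0,0,0],[8,0,0,0],[8,0,0,0],[8,0,0,0],[8,0,0,0],[8,0,0,0]]]' && python3 -m jog '[[[8,0,0,0],[7,0,0,0],[6,0,0,0],[5,0,0,0],[4,0,0,0],[3,0,0,0],[1,0,0,0],[0,0,0,0]]]'
```

```text
time_s: 49.48
tool_pos: [634.6, -33.4, 278.2]
tool_rot: [2.219, 2.223, -0.0]
wrist_force: [-2.3, -2.3, 6.5]
finger_gap: 7.7
grip_force: 58.9
time_s: 50.15
tool_pos: [668.2, -33.3, 278.2]
tool_rot: [2.219, 2.223, -0.001]
wrist_force: [-2.9, -0.5, 6.8]
finger_gap: 7.7
grip_force: 59.2
```

```bash
python3 -m jog '[[[0,0,0,0],[0,0,0,0],[0,0,0,0],[0,0,15,0],[0,0,20,0],[-10,0,10,0],[-20,0,0,0],[-20,0,0,0]]]' 30 && python3 -m jog '[[[-25,0,0,0],[-25,0,0,0],[-25,0,0,0],[-25,0,0,0],[-14,0,0,0],[-5,0,0,0],[0,0,0,0],[0,0,0,0]]]' && python3 -m jog '[[[0,0,-20,0],[0,0,-20,0],[0,0,-20,0],[0,0,-20,0],[0,0,-20,0],[0,0,-16,0],[0,0,-8,0],[0,0,-4,0]]]'
```

```text
time_s: 50.82
tool_pos: [618.0, -33.0, 323.1]
tool_rot: [2.218, 2.222, 0.002]
wrist_force: [0.2, -0.5, -0.3]
finger_gap: 30.3
grip_force: 0.0
time_s: 51.48
tool_pos: [499.6, -33.2, 322.7]
tool_rot: [2.219, 2.222, 0.001]
wrist_force: [1.1, 0.0, -0.7]
finger_gap: 29.6
grip_force: 0.0
time_s: 52.15
tool_pos: [499.4, -33.0, 192.9]
tool_rot: [-2.218, -2.222, 0.001]
wrist_force: [0.2, -0.2, 0.8]
finger_gap: 30.2
grip_force: 0.0
```

```bash
python3 -m jog '[[[0,0,0,0],[0,0,0,0],[0,0,0,0],[0,0,0,0],[0,0,0,0],[0,0,0,0],[0,0,0,0],[0,0,0,0]]]' 0 && python3 -m jog '[[[0.5,0,9.1,0],[1,0,9,0],[1.5,0,9,0],[2.1,0,8.8,0],[2.6,0,8.7,0],[3.1,0,8.5,0],[3.6,0,8.3,0],[4.1,0,8.1,0]]]' && python3 -m jog '[[[4.6,0,7.8,0],[5.1,0,7.5,0],[5.5,0,7.2,0],[5.9,0,6.9,0],[6.3,0,6.5,0],[6.7,0,6.1,0],[7.1,0,5.7,0],[7.4,0,5.3,0]]]'
```

```text
time_s: 52.82
tool_pos: [499.1, -33.1, 194.8]
tool_rot: [2.219, 2.223, 0.0]
wrist_force: [-3.7, -0.2, 2.8]
finger_gap: 7.9
grip_force: 59.0
time_s: 53.48
tool_pos: [517.2, -33.0, 264.4]
tool_rot: [-2.218, -2.222, 0.003]
wrist_force: [-3.8, -3.5, -5.1]
finger_gap: 7.6
grip_force: 58.3
time_s: 54.15
tool_pos: [564.7, -32.8, 319.0]
tool_rot: [-2.215, -2.22, 0.008]
wrist_force: [-19.5, -0.3, 18.4]
finger_gap: 7.9
grip_force: 58.9
```

```bash
python3 -m jog '[[[7,0,5.5,0],[7.5,0,4.8,0],[8,0,4.1,0],[8.4,0,3.5,0],[8.6,0,2.8,0],[8.8,0,2.3,0],[8.9,0,1.8,0],[9,0,1.2,0]]]' && python3 -m jog '[[[6,0,0.6,0],[5,0,0.2,0],[3,0,0,0],[2,0,0,0],[1,0,0,0],[0,0,0,0],[0,0,0,0],[0,0,0,0]]]'
```

```text
time_s: 54.82
tool_pos: [633.1, -32.5, 345.6]
tool_rot: [2.219, 2.223, 0.003]
wrist_force: [-4.7, 0.3, 5.4]
finger_gap: 7.2
grip_force: 62.2
time_s: 55.48
tool_pos: [649.7, -32.5, 345.9]
tool_rot: [2.218, 2.223, 0.003]
wrist_force: [-5.3, 1.8, 7.6]
finger_gap: 7.4
grip_force: 63.4
```

```bash
python3 -m jog '[[[1,0,0,0],[1,0,0,0],[1,0,0,0],[0,0,0,0],[0,0,0,0],[0,0,0,0],[0,0,0,0],[0,0,0,0]]]'
```

```text
time_s: 56.15
tool_pos: [651.0, -32.5, 345.8]
tool_rot: [-2.216, -2.221, 0.005]
wrist_force: [-17.7, 2.1, 14.9]
finger_gap: 7.3
grip_force: 64.2
```

Resistance is rising, so the door is on its stop. Releasing, retreating and checking.

```bash
python3 -m jog '[[[-1,0,0,0],[0,0,0,0],[0,0,0,0],[0,0,10,0],[0,0,20,0],[0,0,25,0],[0,0,25,0],[0,0,20,0]]]' 30 && python3 -m jog '[[[-25,-10,0,0],[-25,-20,0,0],[-25,-20,0,0],[-25,-25,0,0],[-25,-25,0,0],[-25,-25,0,0],[-25,-25,0,0],[-20,-20,0,0]]]'; python3 - <<'E'
from h import *
im,d=cams.snapshot('top'); P=pts('top',d); x,y,z=P[...,0],P[...,1],P[...,2]
k=(z>180)&(z<200)&(x>600)&(x<690)&(abs(y+32)<60); print('bar',k.sum(),np.median(x[k]),np.median(z[k]))
k=(abs(y+32)<40)&(x>655)&(x<700)&(z>110)&(z<132); print('drawer bar',k.sum(),np.median(x[k]))
im2,_=cams.snapshot('scene'); save('end.png',np.hstack([im[60:260,220:400],im2[150:350,150:350]]),s=2)
E
```

```text
time_s: 56.82
tool_pos: [651.7, -33.1, 446.7]
tool_rot: [2.218, 2.222, 0.003]
wrist_force: [0.7, 0.5, 0.6]
finger_gap: 30.4
grip_force: 0.0
time_s: 57.48
tool_pos: [454.9, -204.4, 444.8]
tool_rot: [2.219, 2.221, -0.0]
wrist_force: [1.4, -0.0, -0.2]
finger_gap: 30.2
grip_force: 0.0
bar 204 648.2437979922006 189.05260260456328
drawer bar 30 671.1096038088813
```

View pics/end.png

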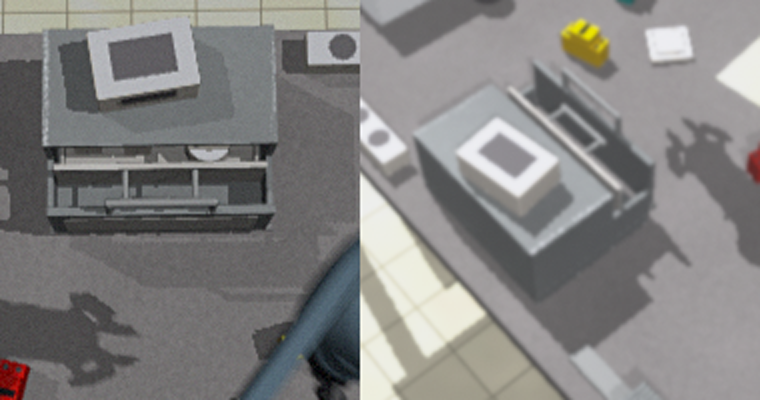

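The door is upright with its bar at x=648, and the drawer is home with the parts behind its front. Handing in.

```bash
python3 -c "
from rig import sign_off
print(sign_off())"
```

```text
the job is handed in; nothing more can be done
None
```

The job is handed in at about 57 s: both breakers are in the left bay, both junction boxes in the right bay, the drawer is home and the door is shut; the hand-in returned no verdict.

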